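# Last sanding block out of the flap dispenser

## Robot

A 6-joint arm with a two-finger parallel gripper is mounted at the origin on the work surface. World frame = base frame: x ahead of the robot, y to its left, z up, the work surface at z = 0. Lengths are in mm, angles in rad, forces in N, time in s.
With the tool pointing down it reaches from about 350 to 775 mm from the base axis. Payload 7.3 kg.
Tool frame: the origin (TCP) lies at the very end of the fingers, on their centre line; the grasp point (between the pads) lies bot.grip_point_offset behind it (bot.grip_point_offset is the distance from the TCP to the grasp point, in mm); z points along the fingers, y is the line along which they close (so a half turn about z gives the same grasp; the last joint's range is limited). The gripper opens to 92 mm and grips with 3 to 60 N. Pads are 19 mm wide; open, the fingers measure 130 mm over their backs; the gripper's body (75 mm by 190 mm) begins 47 mm behind the grasp point.
Start: joints at [0.988, 0.342, 1.524, -0, 1.275, -0.146], TCP at [222.086, 475.734, 226.741] pointing down, gripper open.
Joint ranges: [-2.53, 2.53], [-0.77, 2.02], [0.04, 2.7], [-1, 4.14], [0.28, 2.66], [-3.11, 3.11]. Speed limits (rad/s): [2.57, 2.57, 3.14, 3.14, 3.14, 3.14].

## Interface

Orientations are given as [roll, pitch, yaw] about the fixed x, y, z axes, in that order (R = Rz(yaw) Ry(pitch) Rx(roll)).
In Python, from plant import bot gives the robot as it stands. The module is installed in compiled form; this text tells all that it offers.
- The arm moves only by the tool carry_out, never from a script. Its argument "plan" is a list of rows, each an object of numbers: "tx", "ty", "tz": the shift along the world's x, y, z in mm; "rx", "ry", "rz": the turn, a rotation vector about the world's x, y, z in rad. A call has 1 to 12 rows; each row shifts and turns the commanded pose from where the row before left it; what a row does not reach is not made up. A row lasts 1/10 s, in which the tool goes at most 50 mm and 8.59 degrees, less where a joint would pass 70% of its speed; a pose out of reach is approached as far as the arm can. A call with a gripper value outside its range is refused whole. "gripper" is the closure, from 0 (fully open) to 1 (shut), set as the call begins (left out, the last holds). The fingers move at their own pace and stop on an object; the grip force is fixed at half the most. Time passes only in rows, so rows that do not move let the fingers close. It gives the time, the measured TCP pose, the force, the opening and the grip force at its end, in the units of the state.
- bot.get_obs(): the state, without advancing time (a new reading comes with each control period).
- bot.capture(name): name is "scene" or "top"; returns the picture (420x560x3 uint8, red, green, blue); there is no depth.
- bot.camera_model(name): a dict with "camera_matrix" (3x3 intrinsics, pixels), "R" (3x3) and "t" (3): a world point X has camera coordinates R X + t. Camera axes: x right, y down, z forward; pixel columns grow to the right and rows downward; lengths in mm; the calibration is good to about 2 mm. A picture is of the moment at which its call begins. camera_model takes no time and is no camera call.
- bot.close_job(): hands the job in; it is judged then, once.
The state is a dict: "time": time; "joint_positions": joint angles; "dq": joint speeds; "tau": joint torques, N m; "tool_pos": TCP position; "tcp_rot": TCP orientation; "contact_force": force on the tool from outside, world axes, zero at the start; "moment": the same for the moment, N m; "grip_width": finger opening in mm; "finger_force": force on a finger pad.
Only numpy, scipy, OpenCV 4.12 (cv2) and the standard library are available. Lean on these libraries where they do the work, as an engineer would, in place of code of your own. Each camera call takes 0.05 s, during which the arm holds its last target. There are 200 camera calls.

## Task

Push in through the spring flap of the red dispenser, take out the cork sanding block behind it, and lay it gently, without dropping it, flat inside the blue tray with its dark abrasive face down. Then, as the dispenser is now empty, roll its stock wheel to the plain red zero facet, so that this faces straight up between the yellow marks. Leave the other things on the bench where they are.

Things in the scene. Friction and masses are not known exactly. Their poses are not given: they have to be found in the camera images.
- block: Cork sanding block 46 (its x) x 100 long (its y) x 36 thick (its z), about 0.12 kg, dark abrasive face underneath. Origin: centre of that underside. Starts on the dispenser's sloping chute floor, its long side level and against two small steel stops, x pointing up the slope, up to 12 mm to the side of the chute's middle.
- dispenser: Red dispenser fixed to the bench, 160 wide (y), 170 deep, roof 297 high. Origin: under its mouth, on the bench, z up; its mouth faces its own -x (to the robot's left, +y, and a little towards it) and slopes down that way at 35 degrees below level, so the straight way in is 35 degrees from vertical, heading its +x and down. Inside width 150; side cheeks begin 25 below the mouth plane.
- hinge (a point): Middle of the flap's hinge line, at (90, 0, 215) mm in the dispenser's frame; the hinge runs along its y. Down the slope from here: block from 72 to 118 mm, front wall at 175. Square to the mouth plane, inwards: block's top face 52 deep, chute floor 88, front wall's top 40, the tops of the two stops (12 high, 118 to 124 down the slope, 33 to 50 either side of the middle) 76.
- roof_edge (a point): Middle of the clear roof's front edge (dark strip), its underside, at (40, 0, 293) mm in the dispenser's frame. The roof, 160 wide, runs back from here over the block, so an upright gripper cannot get down to the block; a tool tilted by 35 degrees passes in front of it.
- flap (a joint): Clear flap with a yellow lower edge, 85 mm long from the hinge at its upper edge, 142 wide, 3 thick. 0 = shut, in the mouth plane; grows to 1.35 rad as it is pushed inwards. A spring of 0.08 to 0.24 N m shuts it (1 to 4 N at the edge). With one finger above and one below the block the upper finger's back holds it open, clear of the block, and it follows that finger out.
- wheel (a joint): Black thumbwheel, 36 wide; six facets 38 mm from the axle, parted by ribs 6 thick with tips at 52 mm. Facets: plain red (zero) or 1 to 5 white pips. 0 rad = red on top, ribs then 30, 90.. degrees either side of the top; 1.047 = one pip on top. Rolling the top towards the dispenser's -x lowers the value. Starts at 0.8 to 2.0, range -0.6 to 2.6, stays where left (0.06 N m friction).
- wheel_axle (a point): Centre of the wheel's axle, 75 mm above the bench, at (0, -145, 75) mm in the dispenser's frame; the axle runs along its y. The grey pod under it, fixed to the dispenser's right side, is 124 x 62 mm and 75 high, with side cheeks 100 high, 23 to 30 mm from the wheel's middle, bearing yellow marks.
- tray: Blue open tray fixed to the bench, 200 (x) x 160 (y) x 30 high, walls and floor 4 mm. Origin: centre of its underside.
- screwdriver: Bystander: yellow-handled screwdriver lying on the bench; leave it alone.
- tape_roll: Bystander: roll of yellow tape, 76 mm across, 30 mm high; leave it alone.
- hammer: Bystander: hammer lying on the bench; leave it alone.
- glue: Bystander: blue glue bottle, 54 mm across, 150 mm tall; leave it alone.
- screw_jar: Bystander: glass screw jar, 68 mm across, 85 mm tall; leave it alone.
- mug: Bystander: white mug, about 80 mm across, 90 mm tall; leave it alone.
- offcut: Bystander: timber offcut 140 x 70 x 35; leave it alone.

How it is judged:
By the outcome, as a careful person would: the job done as asked, in the order asked, and still so for the second after the job is handed in, with the robot touching nothing.
It also fails if it takes over 61 s, if anything falls off the work surface, if the arm or the gripper's body presses on something with over 40 N, if the wrist force passes 120 N, or if a joint passes its speed limit or range.

## Working session

There is one attempt and no reset: what is moved stays moved. The work goes in short steps, Python scripts to look and compute and a tool call to move; the robot and the scene stay as the last step left them, time stands still between calls to the robot, and variables do not carry over. Pictures are saved under pics/ and viewed, at most 10 in all, crops included, and the job is handed in when it is done.

Besides the shell and the picture viewer there is one more tool, called after "Request:" in YAML: its name, and indented under it one key for each argument. carry_out: Moves the arm, as the interface text tells. Its arguments: {"type":"object","properties":{"plan":{"type":"array"},"gripper":{"type":"number"}},"required":["plan"]}

```bash
mkdir -p pics
python3 - <<'E'
from plant import bot
import cv2,numpy as np
for n in("scene","top"):
    im=bot.capture(n); cv2.imwrite(f"pics/{n}0.png",im[:,:,::-1])
    m=bot.camera_model(n); print(n,{k:np.round(v,3).tolist() for k,v in m.items()})
print(bot.get_obs(),bot.grip_point_offset)
E
```

```text
scene {'camera_matrix': [[494.813, 0.0, 282.968], [0.0, 494.813, 206.292], [0.0, 0.0, 1.0]], 'R': [[-0.458, 0.889, -0.012], [0.469, 0.23, -0.853], [-0.755, -0.396, -0.522]], 't': [338.042, -77.125, 2006.987]}
top {'camera_matrix': [[472.28, 0.0, 289.687], [0.0, 472.28, 207.027], [0.0, 0.0, 1.0]], 'R': [[-0.016, -1.0, 0.006], [-0.99, 0.015, -0.142], [0.142, -0.008, -0.99]], 't': [-84.961, 599.119, 1589.467]}
{'time': 0.1, 'joint_positions': array([ 9.87933587e-01,  3.42680228e-01,  1.52493889e+00, -6.69526370e-06,
        1.27542628e+00, -1.45991118e-01]), 'dq': array([ 0.00172195, -0.00150777, -0.00197495, -0.00051241,  0.00104546,
       -0.00047544]), 'tau': array([ 2.24097559e-03, -4.32005060e+01, -2.44694567e+01,  7.18722283e-02,
        5.25809114e-02, -6.02231557e-05]), 'tool_pos': array([221.89718383, 475.38163924, 226.09429539]), 'tcp_rot': array([-3.14015443e+00, -2.05000325e-04,  2.70472284e+00]), 'contact_force': array([-0.1446808 , -0.17530308, -0.33440914]), 'moment': array([0.01587019, 0.01058753, 0.05098298]), 'finger_force': 0.0, 'grip_width': 91.77165391808091} 18.8
```

View pics/scene0.png

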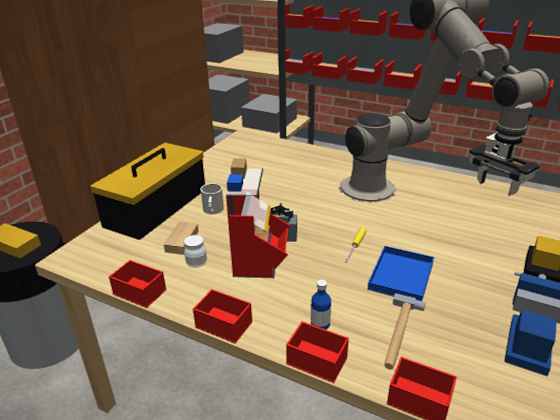

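View pics/top0.png

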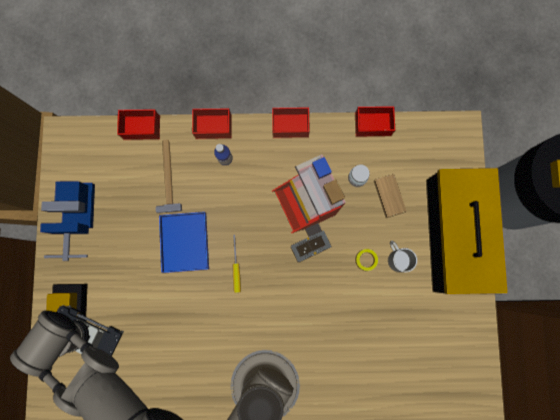

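The top view shows the dispenser at about (310,195), pod and wheel at (310,245), and tray at (184,241). The screwdriver lies at (237,265), the tape at (367,260), and the mug at (402,260). I'll zoom in on the dispenser.

Run:
```python
import cv2,numpy as np
a=cv2.imread("pics/top0.png")[145:275,260:360]; b=cv2.imread("pics/scene0.png")[150:285,215:315]
a=cv2.resize(a,None,fx=4,fy=4.4,interpolation=cv2.INTER_CUBIC)[:540];a=cv2.resize(cv2.imread("pics/top0.png")[145:275,260:360],(400,520),interpolation=cv2.INTER_CUBIC)
b=cv2.resize(b[:130],(400,520),interpolation=cv2.INTER_CUBIC)
cv2.imwrite("pics/z0.png",np.hstack([a,b]))
```

```text
(no output)
```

View pics/z0.png

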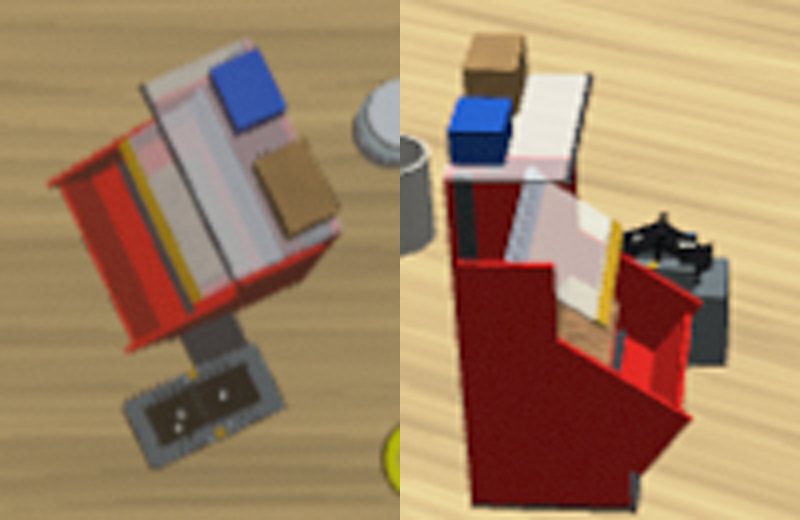

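The crop shows the dark roof strip from (145,85) to (242,304) and the yellow flap edge from (122,143) to (195,302). The pod marks are at (193,374) and (221,432). The wheel has a rib on top, with 1 pip on the +x side and 2 on the -x side, so it reads about 1.57. I'll solve the poses next.

```bash
cat > h.py <<'E'
import numpy as np,cv2
from scipy.spatial.transform import Rotation as Rn
from plant import bot
C={n:bot.camera_model(n) for n in("scene","top")}
def proj(n,P):
    m=C[n];p=(np.atleast_2d(P)@np.array(m["R"]).T+m["t"])@np.array(m["camera_matrix"]).T
    return p[:,:2]/p[:,2:]
def ray(n,uv,z):
    m=C[n];R=np.array(m["R"]);c=-R.T@m["t"];d=R.T@np.linalg.solve(m["camera_matrix"],[uv[0],uv[1],1])
    return c+d*(z-c[2])/d[2]
def W(p,D): # dispenser frame -> world, D=(x,y,yaw)
    c,s=np.cos(D[2]),np.sin(D[2]);p=np.atleast_2d(p)
    return np.c_[D[0]+c*p[:,0]-s*p[:,1],D[1]+s*p[:,0]+c*p[:,1],p[:,2]]
E
python3 - <<'E'
from h import *
from scipy.optimize import least_squares
T=lambda x,y:(260+(x+.5)/4-.5,145+(y+.5)/4-.5)
S=lambda x,y:(215+(x-400+.5)/4-.5,150+(y+.5)/4-.5)
obs=[("top",T(145,85),(40,80,295)),("top",T(242,304),(40,-80,295)),("top",T(122,143),(20,71,166)),("top",T(195,302),(20,-71,166)),
("top",T(193,374),(0,-118.5,100)),("top",T(221,432),(0,-171.5,100)),("scene",S(592,76),(40,-80,295)),("scene",S(574,176),(40,80,295)),
("scene",S(621,226),(20,-71,166)),("scene",S(605,324),(20,71,166))]
f=lambda D:np.concatenate([proj(n,W(p,D))[0]-uv for n,uv,p in obs])
r=least_squares(f,[600,-150,-1.15],x_scale=[100,100,1]);print(np.round(r.x,3));print(np.round(r.fun.reshape(-1,2),1))
hsv=cv2.cvtColor(cv2.imread("pics/top0.png"),cv2.COLOR_BGR2HSV)
m=cv2.inRange(hsv,(110,150,100),(125,255,255));m[:,:150]=0;m[:,215:]=0;m[:200]=0
c=max(cv2.findContours(m,0,1)[0],key=cv2.contourArea)
b=cv2.boxPoints(cv2.minAreaRect(c));print("tray",np.round([ray("top",q,28)for q in b]).tolist())
E
```

```text
[ 590.278 -105.089   -1.158]
[[-0.9  1.5]
 [-2.2 -4.3]
 [-0.4  1. ]
 [-0.   1.2]
 [ 0.1  0.9]
 [-0.1  1.1]
 [-0.6 -1. ]
 [-1.8  0.1]
 [-0.5 -0.9]
 [-0.7 -0.3]]
tray [[580.0, 359.0, 28.0], [585.0, 202.0, 28.0], [389.0, 191.0, 28.0], [384.0, 345.0, 28.0]]
```

```bash
cat >> h.py <<'E'
h=np.array([90,0,215.]);a=np.radians(35)
S=np.array([-np.cos(a),0,-np.sin(a)]);N=np.array([np.sin(a),0,-np.cos(a)])
def tcp(s,d,D,y=0): return W(h+s*S+d*N+[0,y,0],D)[0]
def Rt(D,tilt): # tool axes, tilt deg from vertical; tool y along +S
    t=np.radians(tilt);z=np.array([np.sin(t),0,-np.cos(t)]);y=np.array([-np.cos(t),0,-np.sin(t)])
    return Rn.from_euler('z',D[2]).as_matrix()@np.c_[np.cross(y,z),y,z]
def step(p,R):
    o=bot.get_obs();R0=Rn.from_euler('xyz',o["tcp_rot"]).as_matrix()
    return np.round(p-o["tool_pos"],1),np.round(Rn.from_matrix(R@R0.T).as_rotvec(),3)
E
python3 - <<'E'
from h import *
from scipy.optimize import least_squares
T=lambda x,y:(260+(x+.5)/4-.5,145+(y+.5)/4-.5)
Sc=lambda x,y:(215+(x-400+.5)/4-.5,150+(y+.5)/4-.5)
obs=[("top",T(145,85),(40,80,295)),("top",T(122,143),(20,71,166)),("top",T(195,302),(20,-71,166)),
("top",T(193,374),(0,-118.5,100)),("top",T(221,432),(0,-171.5,100)),("scene",Sc(592,76),(40,-80,295)),("scene",Sc(574,176),(40,80,295)),
("scene",Sc(621,226),(20,-71,166)),("scene",Sc(605,324),(20,71,166))]
f=lambda D:np.concatenate([proj(n,W(p,D))[0]-uv for n,uv,p in obs])
r=least_squares(f,[600,-150,-1.15],x_scale=[100,100,1]);D=r.x;print(D.tolist());print(np.round(r.fun.reshape(-1,2),1).tolist())
for d in(-90,-30,82):print(d,np.round(tcp(97,d,D)))
print(step(tcp(97,-90,D),Rt(D,38)), np.round(W([0,-145,75],D)),np.round(W(N,(0,0,D[2])),3))
E
```

```text
[592.630506445802, -103.77919316634178, -1.1538733039911118]
[[-1.5, 0.7], [-0.9, 0.3], [-0.4, 0.4], [-0.2, 0.2], [-0.3, 0.3], [-0.7, -0.5], [-1.7, 0.6], [-0.6, -0.5], [-0.6, 0.2]]
-90 [576. -66. 233.]
-30 [590. -98. 184.]
82 [ 616. -156.   92.]
(array([ 354.1, -541.6,    7. ]), array([-0.682,  0.007,  0.822])) [[ 460. -162.   75.]] [[ 0.232 -0.524 -0.819]]
```

Request:
carry_out:
  plan:
    - {"tx": 15, "ty": -23, "tz": 3, "rx": -0.057, "rz": 0.068}
    - {"tx": 15, "ty": -23, "tz": 3, "rx": -0.057, "rz": 0.068}
    - {"tx": 15, "ty": -23, "tz": 3, "rx": -0.057, "rz": 0.068}
    - {"tx": 15, "ty": -23, "tz": 3, "rx": -0.057, "rz": 0.068}
    - {"tx": 15, "ty": -23, "tz": 3, "rx": -0.057, "rz": 0.068}
    - {"tx": 15, "ty": -23, "tz": 3, "rx": -0.057, "rz": 0.068}
    - {"tx": 15, "ty": -23, "tz": 3, "rx": -0.057, "rz": 0.068}
    - {"tx": 15, "ty": -23, "tz": 3, "rx": -0.057, "rz": 0.068}
    - {"tx": 15, "ty": -23, "tz": 3, "rx": -0.057, "rz": 0.068}
    - {"tx": 15, "ty": -23, "tz": 3, "rx": -0.057, "rz": 0.068}
    - {"tx": 15, "ty": -23, "tz": 3, "rx": -0.057, "rz": 0.068}
    - {"tx": 15, "ty": -23, "tz": 3, "rx": -0.057, "rz": 0.068}
  gripper: 0

```text
invalid input at $.plan[0]: expected keys tx, ty, tz, rx, ry, rz
```

```bash
echo 'D=(592.63,-103.78,-1.1539)'>>h.py
python3 - <<'E'
from h import *
print(step(tcp(97,-90,D),Rt(D,38)),bot.get_obs()["joint_positions"])
E
```

```text
(array([ 354.1, -541.6,    7. ]), array([-0.682,  0.007,  0.822])) [ 9.87933587e-01  3.42680228e-01  1.52493889e+00 -6.69526370e-06
  1.27542628e+00 -1.45991118e-01]
```

All six keys are required.

Request:
carry_out:
  plan:
    - {"tx": 15, "ty": -23, "tz": 3, "rx": -0.057, "ry": 0, "rz": 0.068}
    - {"tx": 15, "ty": -23, "tz": 3, "rx": -0.057, "ry": 0, "rz": 0.068}
    - {"tx": 15, "ty": -23, "tz": 3, "rx": -0.057, "ry": 0, "rz": 0.068}
    - {"tx": 15, "ty": -23, "tz": 3, "rx": -0.057, "ry": 0, "rz": 0.068}
    - {"tx": 15, "ty": -23, "tz": 3, "rx": -0.057, "ry": 0, "rz": 0.068}
    - {"tx": 15, "ty": -23, "tz": 3, "rx": -0.057, "ry": 0, "rz": 0.068}
    - {"tx": 15, "ty": -23, "tz": 3, "rx": -0.057, "ry": 0, "rz": 0.068}
    - {"tx": 15, "ty": -23, "tz": 3, "rx": -0.057, "ry": 0, "rz": 0.068}
    - {"tx": 15, "ty": -23, "tz": 3, "rx": -0.057, "ry": 0, "rz": 0.068}
    - {"tx": 15, "ty": -23, "tz": 3, "rx": -0.057, "ry": 0, "rz": 0.068}
    - {"tx": 15, "ty": -23, "tz": 3, "rx": -0.057, "ry": 0, "rz": 0.068}
    - {"tx": 15, "ty": -23, "tz": 3, "rx": -0.057, "ry": 0, "rz": 0.068}
  gripper: 0

```text
time: 1.3
tool_pos: [402.6, 198.9, 262.6]
tcp_rot: [-2.475, 0.006, -2.725]
contact_force: [0.0, -0.4, 0.2]
grip_width: 91.7
finger_force: 0.0
```

Run:
```python
from h import *
print(step(tcp(97,-90,D),Rt(D,38)),bot.get_obs()["joint_positions"])
```

```text
(array([ 173.4, -265.1,  -29.5]), array([ 0.   ,  0.007, -0.   ])) [ 0.71135511  0.3194942   1.65192799 -0.64256809  1.42465284 -1.09365681]
```

Request:
carry_out:
  plan:
    - {"tx": 17.3, "ty": -26.5, "tz": 0, "rx": 0, "ry": 0, "rz": 0}
    - {"tx": 17.3, "ty": -26.5, "tz": 0, "rx": 0, "ry": 0, "rz": 0}
    - {"tx": 17.3, "ty": -26.5, "tz": 0, "rx": 0, "ry": 0, "rz": 0}
    - {"tx": 17.3, "ty": -26.5, "tz": 0, "rx": 0, "ry": 0, "rz": 0}
    - {"tx": 17.3, "ty": -26.5, "tz": 0, "rx": 0, "ry": 0, "rz": 0}
    - {"tx": 17.3, "ty": -26.5, "tz": 0, "rx": 0, "ry": 0, "rz": 0}
    - {"tx": 17.3, "ty": -26.5, "tz": -3, "rx": 0, "ry": 0, "rz": 0}
    - {"tx": 17.3, "ty": -26.5, "tz": -6, "rx": 0, "ry": 0, "rz": 0}
    - {"tx": 17.3, "ty": -26.5, "tz": -10, "rx": 0, "ry": 0.007, "rz": 0}
    - {"tx": 17.3, "ty": -26.5, "tz": -10, "rx": 0, "ry": 0, "rz": 0}
    - {"tx": 0, "ty": 0, "tz": 0, "rx": 0, "ry": 0, "rz": 0}

```text
time: 2.4
tool_pos: [575.2, -68.2, 231.9]
tcp_rot: [-2.481, -0.001, -2.731]
contact_force: [-0.2, 0.4, -0.7]
grip_width: 92.0
finger_force: 0.0
```

Run:
```python
from h import *
for n,c in(("top",(slice(130,270),slice(240,380))),("scene",(slice(130,270),slice(215,355)))):
    im=bot.capture(n)[c][:,:,::-1]; cv2.imwrite(f"pics/{n}1.png",im)
a=[cv2.resize(cv2.imread(f"pics/{n}1.png"),(400,400),interpolation=cv2.INTER_CUBIC) for n in("top","scene")]
cv2.imwrite("pics/z1.png",np.hstack(a))
print(step(tcp(97,-90,D),Rt(D,38)),step(tcp(97,-20,D),Rt(D,38)),bot.get_obs()["joint_positions"])
```

```text
(array([ 1.4, -0.5,  0.1]), array([-0.003, -0.001,  0.005])) (array([ 17.7, -37.2, -57.2]), array([-0.003, -0.001,  0.005])) [ 0.0732987   0.3718006   1.65946588 -0.75350228  1.00774766 -1.52657808]
```

View pics/z1.png

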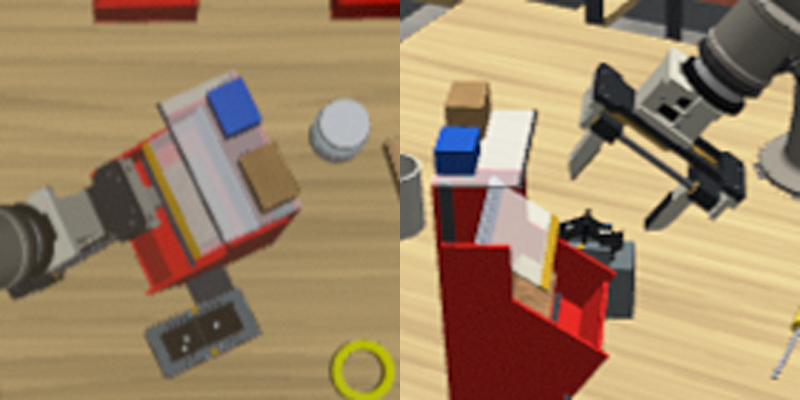

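Both fingers point square into the mouth. In the scene crop the tips are at (575,175) and (655,225), and the flap and wheel are untouched. I'll push in now.

Request:
carry_out:
  plan:
    - {"tx": 3.5, "ty": -7.5, "tz": -11.5, "rx": 0, "ry": 0, "rz": 0}
    - {"tx": 3.5, "ty": -7.5, "tz": -11.5, "rx": 0, "ry": 0, "rz": 0}
    - {"tx": 3.5, "ty": -7.5, "tz": -11.5, "rx": 0, "ry": 0, "rz": 0}
    - {"tx": 3.5, "ty": -7.5, "tz": -11.5, "rx": 0, "ry": 0, "rz": 0.005}
    - {"tx": 3.5, "ty": -7.5, "tz": -11.5, "rx": 0, "ry": 0, "rz": 0}
    - {"tx": 2.3, "ty": -5.2, "tz": -8.2, "rx": 0, "ry": 0, "rz": 0}
    - {"tx": 2.3, "ty": -5.2, "tz": -8.2, "rx": 0, "ry": 0, "rz": 0}
    - {"tx": 2.3, "ty": -5.2, "tz": -8.2, "rx": 0, "ry": 0, "rz": 0}
    - {"tx": 2.3, "ty": -5.2, "tz": -8.2, "rx": 0, "ry": 0, "rz": 0}
    - {"tx": 2.3, "ty": -5.2, "tz": -8.2, "rx": 0, "ry": 0, "rz": 0}
    - {"tx": 0, "ty": 0, "tz": 0, "rx": 0, "ry": 0, "rz": 0}

```text
time: 3.6
tool_pos: [604.0, -129.1, 134.0]
tcp_rot: [-2.481, 0.001, -2.723]
contact_force: [-0.7, 3.1, -0.2]
grip_width: 91.4
finger_force: 1.3
```

Run:
```python
from h import *
for n,c in(("top",(slice(130,270),slice(240,380))),("scene",(slice(150,290),slice(215,355)))):
    im=bot.capture(n)[c][:,:,::-1]; cv2.imwrite(f"pics/{n}2.png",im)
a=[cv2.resize(cv2.imread(f"pics/{n}2.png"),(400,400),interpolation=cv2.INTER_CUBIC) for n in("top","scene")]
cv2.imwrite("pics/z2.png",np.hstack(a))
print(step(tcp(97,82,D),Rt(D,38)),bot.get_obs()["joint_positions"])
```

```text
(array([ 12.2, -28. , -42.3]), array([-0.003, -0.   , -0.002])) [-0.05112529  0.52737257  1.72234721 -0.89270383  0.7774101  -1.41775751]
```

View pics/z2.png

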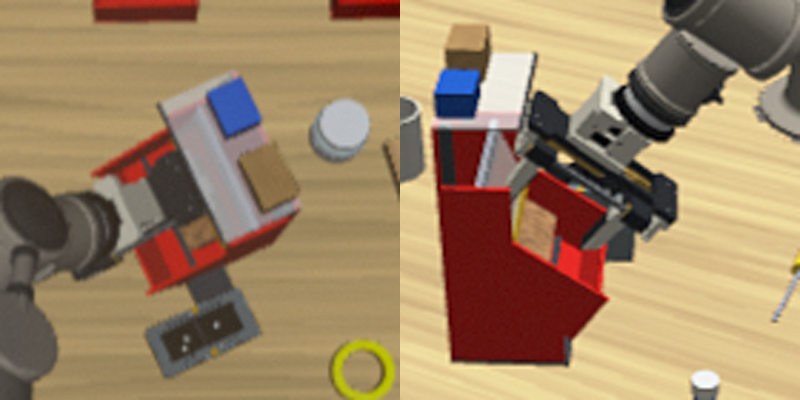

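The flap is swung in behind the upper finger, with its yellow edge at (520,215) in the scene crop. The block is clear at (540,225). Joint 4 is near its -1 limit, so I'll reduce the tilt to 36°.

Run:
```python
from h import *
print(step(tcp(97,55,D),Rt(D,36)),step(tcp(97,78,D),Rt(D,36)))
```

```text
(array([  5.9, -13.9, -20.2]), array([ 0.029,  0.014, -0.002])) (array([ 11.3, -26. , -39. ]), array([ 0.029,  0.014, -0.002]))
```

Request:
carry_out:
  plan:
    - {"tx": 1.5, "ty": -3.5, "tz": -5, "rx": 0.007, "ry": 0.0035, "rz": 0}
    - {"tx": 1.5, "ty": -3.5, "tz": -5, "rx": 0.007, "ry": 0.0035, "rz": 0}
    - {"tx": 1.5, "ty": -3.5, "tz": -5, "rx": 0.007, "ry": 0.0035, "rz": 0}
    - {"tx": 1.4, "ty": -3.4, "tz": -5, "rx": 0.007, "ry": 0.0035, "rz": 0}
    - {"tx": 1.4, "ty": -3.0, "tz": -4.7, "rx": 0, "ry": 0, "rz": 0}
    - {"tx": 1.4, "ty": -3.0, "tz": -4.7, "rx": 0, "ry": 0, "rz": 0}
    - {"tx": 1.3, "ty": -3.0, "tz": -4.7, "rx": 0, "ry": 0, "rz": 0}
    - {"tx": 1.3, "ty": -3.0, "tz": -4.7, "rx": 0, "ry": 0, "rz": 0}
    - {"tx": 0, "ty": 0, "tz": 0, "rx": 0, "ry": 0, "rz": 0}

```text
time: 4.6
tool_pos: [615.0, -154.8, 95.2]
tcp_rot: [-2.513, -0.001, -2.723]
contact_force: [-0.7, 2.6, -2.6]
grip_width: 91.5
finger_force: 1.5
```

Run:
```python
from h import *
print(step(tcp(96,78,D),Rt(D,36)),bot.get_obs()["joint_positions"])
```

```text
(array([ 0.3, -0.2,  0.8]), array([ 0.001, -0.001, -0.002])) [-0.1120292   0.59578926  1.71166402 -0.90423302  0.70233314 -1.42864446]
```

Close the gripper; 46 mm is half of the range.

Request:
carry_out:
  plan:
    - {"tx": 0.3, "ty": -0.2, "tz": 0.8, "rx": 0, "ry": 0, "rz": 0}
    - {"tx": 0, "ty": 0, "tz": 0, "rx": 0, "ry": 0, "rz": 0}
    - {"tx": 0, "ty": 0, "tz": 0, "rx": 0, "ry": 0, "rz": 0}
    - {"tx": 0, "ty": 0, "tz": 0, "rx": 0, "ry": 0, "rz": 0}
    - {"tx": 0, "ty": 0, "tz": 0, "rx": 0, "ry": 0, "rz": 0}
    - {"tx": 0, "ty": 0, "tz": 0, "rx": 0, "ry": 0, "rz": 0}
    - {"tx": 0, "ty": 0, "tz": 0, "rx": 0, "ry": 0, "rz": 0}
    - {"tx": 0, "ty": 0, "tz": 0, "rx": 0, "ry": 0, "rz": 0}
  gripper: 1

```text
time: 5.4
tool_pos: [615.8, -154.7, 97.7]
tcp_rot: [-2.511, 0.0, -2.722]
contact_force: [-2.3, 4.1, 3.9]
grip_width: 45.7
finger_force: 30.6
```

Request:
carry_out:
  plan:
    - {"tx": -1.2, "ty": 2.6, "tz": 4.1, "rx": 0, "ry": 0, "rz": 0}
    - {"tx": -1.2, "ty": 2.6, "tz": 4.1, "rx": 0, "ry": 0, "rz": 0}
    - {"tx": -2.3, "ty": 5.2, "tz": 8.2, "rx": 0, "ry": 0, "rz": 0}
    - {"tx": -2.3, "ty": 5.2, "tz": 8.2, "rx": 0, "ry": 0, "rz": 0}
    - {"tx": -2.3, "ty": 5.2, "tz": 8.2, "rx": 0, "ry": 0, "rz": 0}
    - {"tx": -2.3, "ty": 5.2, "tz": 8.2, "rx": 0, "ry": 0, "rz": 0}
    - {"tx": -2.3, "ty": 5.2, "tz": 8.2, "rx": 0, "ry": 0, "rz": 0}
    - {"tx": -2.3, "ty": 5.2, "tz": 8.2, "rx": 0, "ry": 0, "rz": 0}
    - {"tx": -2.3, "ty": 5.2, "tz": 8.2, "rx": 0, "ry": 0, "rz": 0}
    - {"tx": -2.3, "ty": 5.2, "tz": 8.2, "rx": 0, "ry": 0, "rz": 0}
    - {"tx": -2.3, "ty": 5.2, "tz": 8.2, "rx": 0, "ry": 0, "rz": 0}
    - {"tx": -2.3, "ty": 5.2, "tz": 8.2, "rx": 0, "ry": 0, "rz": 0}

```text
time: 6.6
tool_pos: [589.4, -96.1, 186.8]
tcp_rot: [-2.513, -0.002, -2.721]
contact_force: [-0.2, 0.5, -1.3]
grip_width: 47.1
finger_force: 29.3
```

Request:
carry_out:
  plan:
    - {"tx": -2.3, "ty": 5.2, "tz": 8.2, "rx": 0, "ry": 0, "rz": 0}
    - {"tx": -4, "ty": 9, "tz": 14, "rx": 0, "ry": 0, "rz": 0}
    - {"tx": -4, "ty": 9, "tz": 14, "rx": 0, "ry": 0, "rz": 0}
    - {"tx": -4, "ty": 9, "tz": 14, "rx": 0, "ry": 0, "rz": 0}
    - {"tx": -4, "ty": 9, "tz": 14, "rx": 0, "ry": 0, "rz": 0}
    - {"tx": -4, "ty": 12, "tz": 10, "rx": 0, "ry": 0, "rz": 0}
    - {"tx": -4, "ty": 15, "tz": 0, "rx": 0, "ry": 0, "rz": 0}
    - {"tx": -4, "ty": 15, "tz": 0, "rx": 0, "ry": 0, "rz": 0}
    - {"tx": -2, "ty": 8, "tz": 0, "rx": 0, "ry": 0, "rz": 0}
    - {"tx": 0, "ty": 0, "tz": 0, "rx": 0, "ry": 0, "rz": 0}

```text
time: 7.6
tool_pos: [558.2, -5.8, 262.7]
tcp_rot: [-2.511, 0.002, -2.721]
contact_force: [0.0, -0.5, -0.1]
grip_width: 47.4
finger_force: 29.3
```

Run:
```python
from h import *
for n,c in(("top",(slice(130,270),slice(200,340))),("scene",(slice(130,270),slice(225,365)))):
    im=bot.capture(n)[c][:,:,::-1]; cv2.imwrite(f"pics/{n}3.png",im)
a=[cv2.resize(cv2.imread(f"pics/{n}3.png"),(400,400),interpolation=cv2.INTER_CUBIC) for n in("top","scene")]
cv2.imwrite("pics/z3.png",np.hstack(a))
# tray: centre and axes; tool down with tool y along tray x or y
t=np.array([[580,359],[585,202],[389,191],[384,345.]]);c=t.mean(0);v=(t[1]-t[2]+t[0]-t[3]);yaw=np.arctan2(v[1],v[0]);print("tray",c,yaw)
for k in range(4):
    th=yaw+k*np.pi/2;y=np.array([np.cos(th),np.sin(th),0]);z=np.array([0,0,-1.])
    print(k,step(np.r_[c,120],np.c_[np.cross(y,z),y,z]))
print(bot.get_obs()["joint_positions"])
```

```text
tray [484.5  274.25] 0.06368925555668696
0 (array([ -73.7,  281.1, -142.2]), array([ 0.63 , -0.38 , -1.853]))
1 (array([ -73.7,  281.1, -142.2]), array([ 0.615,  0.152, -0.343]))
2 (array([ -73.7,  281.1, -142.2]), array([0.346, 0.574, 1.173]))
3 (array([ -73.7,  281.1, -142.2]), array([-0.212,  0.856,  2.662]))
[ 0.17832397  0.33564515  1.60845677 -0.68515237  1.13082631 -1.53090589]
```

View pics/z3.png

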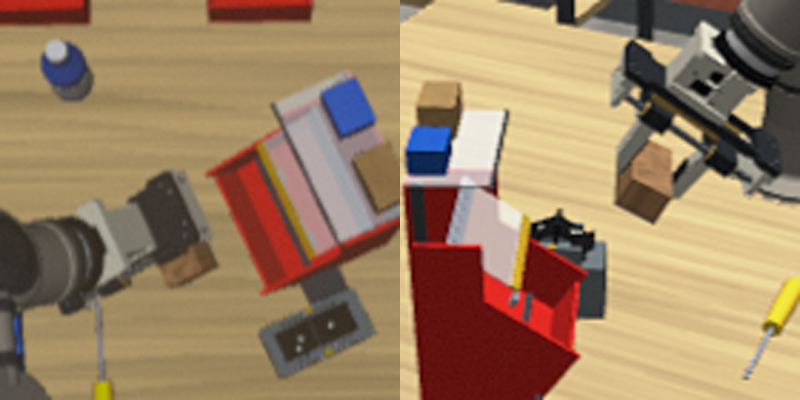

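The block is held at (645,180) in the scene crop, the flap is shut again and the chute is empty. Next stop is above the tray, turning the tool to vertical.

Request:
carry_out:
  plan:
    - {"tx": -6.2, "ty": 23.4, "tz": -5, "rx": 0.051, "ry": 0.0127, "rz": -0.0286}
    - {"tx": -6.2, "ty": 23.4, "tz": -5, "rx": 0.051, "ry": 0.0127, "rz": -0.0286}
    - {"tx": -6.2, "ty": 23.4, "tz": -5, "rx": 0.051, "ry": 0.0127, "rz": -0.0286}
    - {"tx": -6.2, "ty": 23.4, "tz": -5, "rx": 0.051, "ry": 0.0127, "rz": -0.0286}
    - {"tx": -6.2, "ty": 23.4, "tz": -5, "rx": 0.051, "ry": 0.0127, "rz": -0.0286}
    - {"tx": -6.2, "ty": 23.4, "tz": -5, "rx": 0.051, "ry": 0.0127, "rz": -0.0286}
    - {"tx": -6.2, "ty": 23.4, "tz": -5, "rx": 0.051, "ry": 0.0127, "rz": -0.0286}
    - {"tx": -6.2, "ty": 23.4, "tz": -5, "rx": 0.051, "ry": 0.0127, "rz": -0.0286}
    - {"tx": -6.2, "ty": 23.4, "tz": -5, "rx": 0.051, "ry": 0.0127, "rz": -0.0286}
    - {"tx": -6.2, "ty": 23.4, "tz": -5, "rx": 0.051, "ry": 0.0127, "rz": -0.0286}
    - {"tx": -6.2, "ty": 23.4, "tz": -5, "rx": 0.051, "ry": 0.0127, "rz": -0.0286}
    - {"tx": -6.2, "ty": 23.4, "tz": -5, "rx": 0.051, "ry": 0.0127, "rz": -0.0286}

```text
time: 8.9
tool_pos: [484.1, 274.3, 201.6]
tcp_rot: [-3.14, -0.001, -3.079]
contact_force: [-0.4, 0.4, -1.6]
grip_width: 47.0
finger_force: 29.3
```

Request:
carry_out:
  plan:
    - {"tx": 0, "ty": 0, "tz": -15, "rx": 0, "ry": 0, "rz": 0}
    - {"tx": 0, "ty": 0, "tz": -15, "rx": 0, "ry": 0, "rz": 0}
    - {"tx": 0, "ty": 0, "tz": -15, "rx": 0, "ry": 0, "rz": 0}
    - {"tx": 0, "ty": 0, "tz": -15, "rx": 0, "ry": 0, "rz": 0}
    - {"tx": 0, "ty": 0, "tz": -15, "rx": 0, "ry": 0, "rz": 0}
    - {"tx": 0, "ty": 0, "tz": -15, "rx": 0, "ry": 0, "rz": 0}
    - {"tx": 0, "ty": 0, "tz": -15, "rx": 0, "ry": 0, "rz": 0}
    - {"tx": 0, "ty": 0, "tz": -10, "rx": 0, "ry": 0, "rz": 0}
    - {"tx": 0, "ty": 0, "tz": 0, "rx": 0, "ry": 0, "rz": 0}

```text
time: 9.8
tool_pos: [483.2, 273.4, 85.4]
tcp_rot: [-3.138, -0.004, -3.078]
contact_force: [0.2, -1.3, -1.6]
grip_width: 47.5
finger_force: 29.3
```

Run:
```python
from h import *
for n,c in(("top",(slice(170,310),slice(110,250))),("scene",(slice(190,330),slice(330,470)))):
    im=bot.capture(n)[c][:,:,::-1]; cv2.imwrite(f"pics/{n}4.png",im)
a=[cv2.resize(cv2.imread(f"pics/{n}4.png"),(400,400),interpolation=cv2.INTER_CUBIC) for n in("top","scene")]
cv2.imwrite("pics/z4.png",np.hstack(a))
th=1.62;y=np.array([np.cos(th),np.sin(th),0]);z=np.array([0,0,-1.])
print(step(np.r_[484.5,274,30],np.c_[np.cross(y,z),y,z]),bot.get_obs()["contact_force"])
```

```text
(array([  0.4,  -0.1, -57. ]), array([ 0.003, -0.001, -0.015])) [ 0.30311261 -0.23641579 -1.71457115]
```

View pics/z4.png

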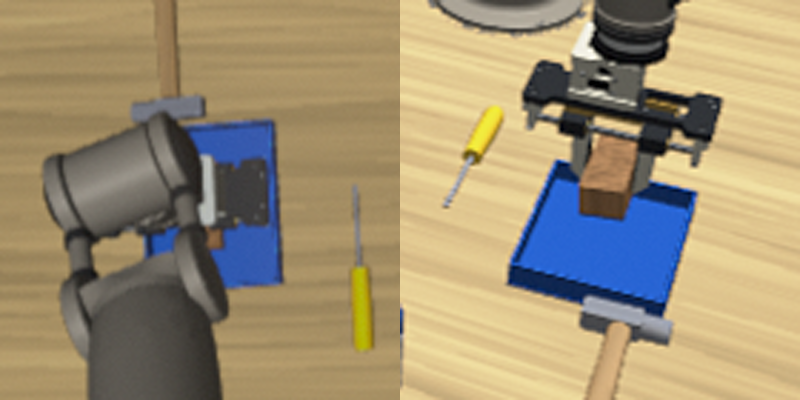

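The block hangs level over the tray, with its long side roughly along the tray's x; I'll lower it gently.

Request:
carry_out:
  plan:
    - {"tx": 0, "ty": 0, "tz": -10, "rx": 0, "ry": 0, "rz": 0}
    - {"tx": 0, "ty": 0, "tz": -10, "rx": 0, "ry": 0, "rz": 0}
    - {"tx": 0, "ty": 0, "tz": -10, "rx": 0, "ry": 0, "rz": 0}
    - {"tx": 0, "ty": 0, "tz": -10, "rx": 0, "ry": 0, "rz": 0}
    - {"tx": 0, "ty": 0, "tz": -10, "rx": 0, "ry": 0, "rz": 0}
    - {"tx": 0, "ty": 0, "tz": -6, "rx": 0, "ry": 0, "rz": 0}
    - {"tx": 0, "ty": 0, "tz": -4, "rx": 0, "ry": 0, "rz": 0}
    - {"tx": 0, "ty": 0, "tz": -2, "rx": 0, "ry": 0, "rz": 0}
    - {"tx": 0, "ty": 0, "tz": -2, "rx": 0, "ry": 0, "rz": 0}
    - {"tx": 0, "ty": 0, "tz": 0, "rx": 0, "ry": 0, "rz": 0}

```text
time: 10.9
tool_pos: [483.7, 274.3, 22.6]
tcp_rot: [-3.139, -0.001, -3.077]
contact_force: [0.4, 0.0, -1.5]
grip_width: 47.2
finger_force: 29.3
```

Request:
carry_out:
  plan:
    - {"tx": 0, "ty": 0, "tz": -1, "rx": 0, "ry": 0, "rz": 0}
    - {"tx": 0, "ty": 0, "tz": -1, "rx": 0, "ry": 0, "rz": 0}
    - {"tx": 0, "ty": 0, "tz": -1, "rx": 0, "ry": 0, "rz": 0}
    - {"tx": 0, "ty": 0, "tz": 0, "rx": 0, "ry": 0, "rz": 0}

```text
time: 11.3
tool_pos: [483.7, 274.4, 19.9]
tcp_rot: [-3.139, -0.001, -3.077]
contact_force: [-0.7, -0.2, 0.0]
grip_width: 47.6
finger_force: 29.3
```

Request:
carry_out:
  plan:
    - {"tx": 0, "ty": 0, "tz": -1, "rx": 0, "ry": 0, "rz": 0}
    - {"tx": 0, "ty": 0, "tz": -1, "rx": 0, "ry": 0, "rz": 0}
    - {"tx": 0, "ty": 0, "tz": 0, "rx": 0, "ry": 0, "rz": 0}

```text
time: 11.6
tool_pos: [484.0, 274.8, 19.0]
tcp_rot: [-3.14, 0.0, -3.077]
contact_force: [-2.7, 0.5, 9.4]
grip_width: 47.0
finger_force: 29.4
```

Request:
carry_out:
  plan:
    - {"tx": 0, "ty": 0, "tz": -1, "rx": 0, "ry": 0, "rz": 0}
    - {"tx": 0, "ty": 0, "tz": -1, "rx": 0, "ry": 0, "rz": 0}
    - {"tx": 0, "ty": 0, "tz": 0, "rx": 0, "ry": 0, "rz": 0}

```text
time: 11.9
tool_pos: [484.2, 275.5, 17.2]
tcp_rot: [-3.141, 0.001, -3.077]
contact_force: [-3.7, 3.8, 8.3]
grip_width: 46.6
finger_force: 29.7
```

Request:
carry_out:
  plan:
    - {"tx": 0, "ty": 0, "tz": -1, "rx": 0, "ry": 0, "rz": 0}
    - {"tx": 0, "ty": 0, "tz": -1, "rx": 0, "ry": 0, "rz": 0}
    - {"tx": 0, "ty": 0, "tz": 0, "rx": 0, "ry": 0, "rz": 0}

```text
time: 12.2
tool_pos: [484.5, 276.0, 15.3]
tcp_rot: [3.141, 0.002, -3.077]
contact_force: [-3.3, 5.5, 9.5]
grip_width: 45.9
finger_force: 29.9
```

Request:
carry_out:
  plan:
    - {"tx": 0, "ty": 0, "tz": -1, "rx": 0, "ry": 0, "rz": 0}
    - {"tx": 0, "ty": 0, "tz": 0, "rx": 0, "ry": 0, "rz": 0}

```text
time: 12.4
tool_pos: [484.4, 276.3, 14.8]
tcp_rot: [3.141, 0.002, -3.077]
contact_force: [-4.1, 6.3, 13.5]
grip_width: 45.7
finger_force: 30.0
```

The block is now flat; force is rising and the width reads 45.7. Release it and lift.

Request:
carry_out:
  plan:
    - {"tx": 0, "ty": 0, "tz": 0, "rx": 0, "ry": 0, "rz": 0}
    - {"tx": 0, "ty": 0, "tz": 0, "rx": 0, "ry": 0, "rz": 0}
    - {"tx": 0, "ty": 0, "tz": 0, "rx": 0, "ry": 0, "rz": 0}
    - {"tx": 0, "ty": 0, "tz": 0, "rx": 0, "ry": 0, "rz": 0}
    - {"tx": 0, "ty": 0, "tz": 4, "rx": 0, "ry": 0, "rz": 0}
    - {"tx": 0, "ty": 0, "tz": 10, "rx": 0, "ry": 0, "rz": 0}
    - {"tx": 0, "ty": 0, "tz": 20, "rx": 0, "ry": 0, "rz": 0}
    - {"tx": 0, "ty": 0, "tz": 30, "rx": 0, "ry": 0, "rz": 0}
    - {"tx": 0, "ty": 0, "tz": 40, "rx": 0, "ry": 0, "rz": 0}
    - {"tx": 0, "ty": 0, "tz": 40, "rx": 0, "ry": 0, "rz": 0}
  gripper: 0.2

```text
time: 13.4
tool_pos: [483.3, 274.2, 158.7]
tcp_rot: [-3.139, -0.002, -3.077]
contact_force: [0.5, -0.8, -0.7]
grip_width: 73.3
finger_force: 0.0
```

```bash
cat >> h.py <<'E'
def Rw(sgn): # tool down, tool y along +-dispenser y
    y=sgn*W([0,1,0],(0,0,D[2]))[0];z=np.array([0,0,-1.]);return np.c_[np.cross(y,z),y,z]
def wp(x,z): return W([x,-145,z],D)[0]
E
python3 - <<'E'
from h import *
for s in(1,-1):print(step(wp(20,170),Rw(s)))
print(np.round(W([1,0,0],(0,0,D[2])),3),bot.get_obs()["joint_positions"])
E
```

```text
(array([ -15.1, -455. ,   11.3]), array([ 0.002, -0.003, -1.218]))
(array([ -15.1, -455. ,   11.3]), array([0.003, 0.002, 1.923]))
[[ 0.405 -0.914  0.   ]] [ 0.37926089  0.4605614   1.53745224 -0.00222292  1.14590543 -1.25502886]
```

Run:
```python
from h import *
t=bot.capture("top")[:,:,::-1];s=bot.capture("scene")[:,:,::-1]
a=cv2.resize(t[225:275,280:340],(480,400),interpolation=cv2.INTER_CUBIC);b=cv2.resize(s[220:320,350:450],(300,300),interpolation=cv2.INTER_CUBIC)
o=np.zeros((400,780,3),np.uint8);o[:,:480]=a;o[:300,480:]=b
cv2.imwrite("pics/z5.png",o)
q=lambda p:np.round(((proj("top",W(p,D))[0]-[280,225]+.5)*8-.5)).tolist()
print("axle@113,127,rib base",q([0,-145,113]),q([0,-145,127]))
for th in(1.3,1.4,1.5,1.6,1.7):
    p=th-1.5708; print(th,"rib",q([52*np.sin(p),-145,75+52*np.cos(p)]),"f1",q([38*np.sin(th-1.047),-145,75+38*np.cos(th-1.047)]))
R=Rw(1);
def Rx(): 
    y=W([-1,0,0],(0,0,D[2]))[0];z=np.array([0,0,-1.]);return np.c_[np.cross(y,z),y,z]
print(step(wp(24,160),Rx()))
```

```text
axle@113,127,rib base [254.0, 166.0] [256.0, 164.0]
1.3 rib [225.0, 179.0] f1 [275.0, 157.0]
1.4 rib [236.0, 173.0] f1 [283.0, 153.0]
1.5 rib [248.0, 168.0] f1 [290.0, 150.0]
1.6 rib [259.0, 163.0] f1 [297.0, 147.0]
1.7 rib [271.0, 157.0] f1 [304.0, 144.0]
(array([ -16.8, -460. ,   -3.3]), array([-0.003,  0.009,  0.352]))
```

View pics/z5.png

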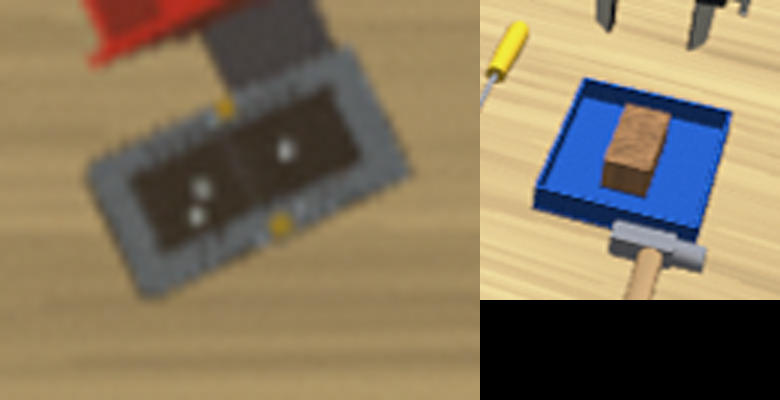

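The block lies flat in the middle of the tray at (635,150). The wheel's top rib is at (243,170) and pip 1 at (286,150), so the wheel reads about 1.45. I'll go to the wheel with the gripper shut, its wide side along the dispenser's x to stay clear of the dispenser.

Request:
carry_out:
  plan:
    - {"tx": -10, "ty": -36, "tz": 0, "rx": 0, "ry": 0, "rz": 0.03}
    - {"tx": -10, "ty": -36, "tz": 0, "rx": 0, "ry": 0, "rz": 0.03}
    - {"tx": -10, "ty": -36, "tz": 0, "rx": 0, "ry": 0, "rz": 0.03}
    - {"tx": -10, "ty": -36, "tz": 0, "rx": 0, "ry": 0, "rz": 0.03}
    - {"tx": -10, "ty": -36, "tz": 0, "rx": 0, "ry": 0, "rz": 0.03}
    - {"tx": -10, "ty": -36, "tz": 0, "rx": 0, "ry": 0, "rz": 0.03}
    - {"tx": 0, "ty": -36, "tz": 0, "rx": 0, "ry": 0, "rz": 0.03}
    - {"tx": 0, "ty": -36, "tz": 0, "rx": 0, "ry": 0, "rz": 0.03}
    - {"tx": 0, "ty": -36, "tz": 0, "rx": 0, "ry": 0, "rz": 0.03}
    - {"tx": 3, "ty": -36, "tz": 0, "rx": 0, "ry": 0, "rz": 0.03}
    - {"tx": 10, "ty": -36, "tz": 0, "rx": 0, "ry": 0, "rz": 0.03}
    - {"tx": 10, "ty": -36, "tz": 0, "rx": 0, "ry": 0, "rz": 0.022}
  gripper: 1

```text
time: 14.7
tool_pos: [446.4, -159.2, 156.8]
tcp_rot: [-3.139, -0.001, -2.724]
contact_force: [1.4, 0.1, 0.7]
grip_width: 0.0
finger_force: 0.0
```

Request:
carry_out:
  plan:
    - {"tx": 10, "ty": -20, "tz": 0, "rx": 0, "ry": 0, "rz": 0}
    - {"tx": 10, "ty": -8, "tz": 0, "rx": 0, "ry": 0, "rz": 0}
    - {"tx": 0, "ty": 0, "tz": 0, "rx": 0, "ry": 0, "rz": 0}

```text
time: 15.0
tool_pos: [467.1, -186.9, 156.4]
tcp_rot: [-3.139, -0.001, -2.727]
contact_force: [0.8, -0.8, 0.4]
grip_width: 0.3
finger_force: 0.0
```

```bash
cat >> h.py <<'E'
def Rx():
    y=W([-1,0,0],(0,0,D[2]))[0];z=np.array([0,0,-1.]);return np.c_[np.cross(y,z),y,z]
def show(n,b,name,w=480):
    im=bot.capture(n)[b[0]:b[1],b[2]:b[3],::-1];cv2.imwrite(f"pics/{name}.png",cv2.resize(im,(w,w*(b[1]-b[0])//(b[3]-b[2])),interpolation=cv2.INTER_CUBIC))
E
python3 - <<'E'
from h import *
print(step(wp(24,160),Rx()),step(wp(24,124),Rx()),bot.get_obs()["grip_width"])
E
```

```text
(array([2.7, 2.4, 3.6]), array([0.003, 0.   , 0.002])) (array([  2.7,   2.4, -32.4]), array([0.003, 0.   , 0.002])) 0.32138780972364517
```

Request:
carry_out:
  plan:
    - {"tx": 0.9, "ty": 0.8, "tz": -11, "rx": 0, "ry": 0, "rz": 0}
    - {"tx": 0.9, "ty": 0.8, "tz": -11, "rx": 0, "ry": 0, "rz": 0}
    - {"tx": 0.9, "ty": 0.8, "tz": -8, "rx": 0, "ry": 0, "rz": 0}
    - {"tx": 0, "ty": 0, "tz": -4, "rx": 0, "ry": 0, "rz": 0}
    - {"tx": 0, "ty": 0, "tz": 0, "rx": 0, "ry": 0, "rz": 0}

```text
time: 15.5
tool_pos: [468.8, -182.6, 121.8]
tcp_rot: [-3.14, -0.002, -2.724]
contact_force: [-0.7, 0.0, 0.1]
grip_width: 0.6
finger_force: 0.0
```

Request:
carry_out:
  plan:
    - {"tx": -1.2, "ty": 2.7, "tz": 0, "rx": 0, "ry": 0, "rz": 0}
    - {"tx": -1.2, "ty": 2.7, "tz": 0, "rx": 0, "ry": 0, "rz": 0}
    - {"tx": -1.2, "ty": 2.7, "tz": 0, "rx": 0, "ry": 0, "rz": 0}
    - {"tx": -1.2, "ty": 2.7, "tz": 0, "rx": 0, "ry": 0, "rz": 0}
    - {"tx": -1.2, "ty": 2.7, "tz": -1, "rx": 0, "ry": 0, "rz": 0}
    - {"tx": -1.2, "ty": 2.7, "tz": -1, "rx": 0, "ry": 0, "rz": 0}
    - {"tx": -1.2, "ty": 2.7, "tz": -1, "rx": 0, "ry": 0, "rz": 0}
    - {"tx": -1.2, "ty": 2.7, "tz": -1, "rx": 0, "ry": 0, "rz": 0}
    - {"tx": -1.2, "ty": 2.7, "tz": -1, "rx": 0, "ry": 0, "rz": 0}
    - {"tx": -1.2, "ty": 2.7, "tz": -1, "rx": 0, "ry": 0, "rz": 0}
    - {"tx": 0, "ty": 0, "tz": 0, "rx": 0, "ry": 0, "rz": 0}

```text
time: 16.6
tool_pos: [457.0, -155.8, 116.4]
tcp_rot: [-3.14, -0.002, -2.725]
contact_force: [-0.2, -0.2, -0.1]
grip_width: 0.3
finger_force: 0.2
```

Request:
carry_out:
  plan:
    - {"tx": 0.4, "ty": -0.9, "tz": 10, "rx": 0, "ry": 0, "rz": 0}
    - {"tx": 0, "ty": 0, "tz": 20, "rx": 0, "ry": 0, "rz": 0}
    - {"tx": 8, "ty": -18, "tz": 10, "rx": 0, "ry": 0, "rz": 0}
    - {"tx": 8, "ty": -18, "tz": 0, "rx": 0, "ry": 0, "rz": 0}
    - {"tx": 8, "ty": -18, "tz": 0, "rx": 0, "ry": 0, "rz": 0}
    - {"tx": 0, "ty": 0, "tz": 0, "rx": 0, "ry": 0, "rz": 0}

```text
time: 17.2
tool_pos: [482.4, -213.1, 157.0]
tcp_rot: [-3.138, -0.001, -2.727]
contact_force: [-0.5, -0.6, -0.2]
grip_width: 0.6
finger_force: 0.0
```

Run:
```python
from h import *
show("scene",(180,250,250,340),"z6",540)
for th in(.8,1.,1.2): print(th,[((proj("scene",W([52*np.sin(p),-145+e,75+52*np.cos(p)],D))[0]-[250,180])*6).round().tolist() for p in(th-.524,th-1.571) for e in(18,-18)])
print(step(wp(51,140),Rx()))
```

```text
0.8 [[137.0, 165.0], [141.0, 131.0], [228.0, 186.0], [231.0, 152.0]]
1.0 [[119.0, 170.0], [125.0, 137.0], [213.0, 176.0], [216.0, 142.0]]
1.2 [[104.0, 178.0], [109.0, 145.0], [196.0, 168.0], [200.0, 135.0]]
(array([ -0.9,   2.7, -16.7]), array([ 0.003, -0.001,  0.002]))
```

View pics/z6.png

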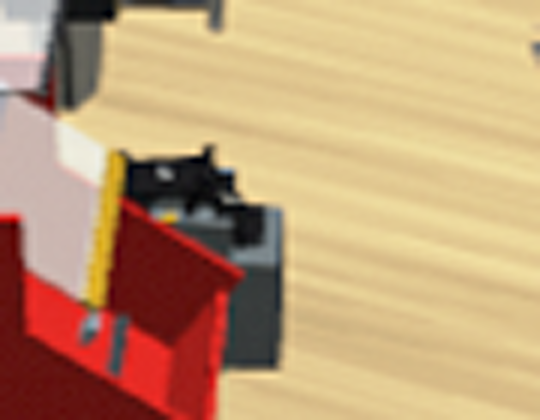

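The one-pip facet is now on top at (165,172), so the wheel reads about 1.05. Next I push the rib between 1 and 0 over the top.

Request:
carry_out:
  plan:
    - {"tx": 0, "ty": 0, "tz": -15, "rx": 0, "ry": 0, "rz": 0}
    - {"tx": 0, "ty": 0, "tz": -15, "rx": 0, "ry": 0, "rz": 0}
    - {"tx": 0, "ty": 0, "tz": -9, "rx": 0, "ry": 0, "rz": 0}
    - {"tx": 0, "ty": 0, "tz": -4, "rx": 0, "ry": 0, "rz": 0}
    - {"tx": 0, "ty": 0, "tz": 0, "rx": 0, "ry": 0, "rz": 0}

```text
time: 17.75
tool_pos: [481.4, -210.7, 113.4]
tcp_rot: [-3.14, -0.002, -2.725]
contact_force: [0.9, -0.2, 0.6]
grip_width: 0.5
finger_force: 0.0
```

Request:
carry_out:
  plan:
    - {"tx": -2.03, "ty": 4.57, "tz": 1, "rx": 0, "ry": 0, "rz": 0}
    - {"tx": -2.03, "ty": 4.57, "tz": 2, "rx": 0, "ry": 0, "rz": 0}
    - {"tx": -2.03, "ty": 4.57, "tz": 2, "rx": 0, "ry": 0, "rz": 0}
    - {"tx": -2.03, "ty": 4.57, "tz": 1.5, "rx": 0, "ry": 0, "rz": 0}
    - {"tx": -2.03, "ty": 4.57, "tz": 1.5, "rx": 0, "ry": 0, "rz": 0}
    - {"tx": -2.03, "ty": 4.57, "tz": 0, "rx": 0, "ry": 0, "rz": 0}
    - {"tx": -2.03, "ty": 4.57, "tz": 0, "rx": 0, "ry": 0, "rz": 0}
    - {"tx": -2.03, "ty": 4.57, "tz": -0.5, "rx": 0, "ry": 0, "rz": 0}
    - {"tx": -2.03, "ty": 4.57, "tz": -1, "rx": 0, "ry": 0, "rz": 0}
    - {"tx": -2.03, "ty": 4.57, "tz": -2, "rx": 0, "ry": 0, "rz": 0}
    - {"tx": -2.03, "ty": 4.57, "tz": -2.5, "rx": 0, "ry": 0, "rz": 0}
    - {"tx": 0, "ty": 0, "tz": 0, "rx": 0, "ry": 0, "rz": 0}

```text
time: 18.95
tool_pos: [458.8, -160.1, 115.2]
tcp_rot: [-3.14, -0.002, -2.725]
contact_force: [0.2, -0.1, -0.4]
grip_width: 0.5
finger_force: 0.0
```

Run:
```python
from h import *
o=bot.get_obs()["tool_pos"];print("x_d",(o[0]-D[0])*np.cos(D[2])+(o[1]-D[1])*np.sin(D[2]),"y_d",-(o[0]-D[0])*np.sin(D[2])+(o[1]-D[1])*np.cos(D[2]),o[2])
```

```text
x_d -2.665614423409785 y_d -145.22530102670362 115.17417697801503
```

Request:
carry_out:
  plan:
    - {"tx": 0.8, "ty": -1.8, "tz": 0, "rx": 0, "ry": 0, "rz": 0}
    - {"tx": 0, "ty": 0, "tz": 15, "rx": 0, "ry": 0, "rz": 0}
    - {"tx": -15, "ty": 0, "tz": 30, "rx": 0, "ry": 0, "rz": 0}
    - {"tx": -40, "ty": 20, "tz": 20, "rx": 0, "ry": 0, "rz": 0}
    - {"tx": -40, "ty": 30, "tz": 0, "rx": 0, "ry": 0, "rz": 0}
    - {"tx": -30, "ty": 40, "tz": 0, "rx": 0, "ry": 0, "rz": 0}
    - {"tx": 0, "ty": 45, "tz": 0, "rx": 0, "ry": 0, "rz": 0}
    - {"tx": 0, "ty": 45, "tz": 0, "rx": 0, "ry": 0, "rz": 0}
    - {"tx": 0, "ty": 45, "tz": 0, "rx": 0, "ry": 0, "rz": 0}
    - {"tx": 0, "ty": 0, "tz": 0, "rx": 0, "ry": 0, "rz": 0}

```text
time: 19.95
tool_pos: [334.8, 66.7, 181.0]
tcp_rot: [-3.14, 0.0, -2.717]
contact_force: [-0.0, -0.1, -0.2]
grip_width: 0.2
finger_force: 0.0
```

Run:
```python
from h import *
t=bot.capture("top")[:,:,::-1];s=bot.capture("scene")[:,:,::-1]
cv2.imwrite("pics/z7.png",np.hstack([cv2.resize(t[225:275,285:335],(400,400),interpolation=cv2.INTER_CUBIC),cv2.resize(s[190:240,260:310],(400,400),interpolation=cv2.INTER_CUBIC)]))
hsv=cv2.cvtColor(t,cv2.COLOR_BGR2HSV)
for nm,lo,hi in(("red",(0,120,60),(8,255,255)),):
    m=cv2.inRange(hsv,lo,hi)|cv2.inRange(hsv,(172,120,60),(180,255,255));m[:232]=0;m[:,:285]=0;m[262:]=0;m[:,340:]=0
    for c in cv2.findContours(m,0,1)[0]:
        if cv2.contourArea(c)>5:
            r=cv2.minAreaRect(c);p=ray("top",r[0],113);print(r,"xd",((p[0]-D[0])*np.cos(D[2])+(p[1]-D[1])*np.sin(D[2])).round(1))
q=lambda p:np.round(((proj("top",W(p,D))[0]-[285,225]+.5)*8-.5)).tolist()
for th in(-.2,-.1,0,.1,.2):print(th,[q([52*np.sin(th+k),-145,75+52*np.cos(th+k)]) for k in(-.524,.524)])
```

```text
-0.2 [[138.0, 202.0], [252.0, 147.0]]
-0.1 [[147.0, 197.0], [263.0, 143.0]]
0 [[157.0, 192.0], [273.0, 138.0]]
0.1 [[168.0, 187.0], [282.0, 134.0]]
0.2 [[179.0, 182.0], [290.0, 131.0]]
```

View pics/z7.png

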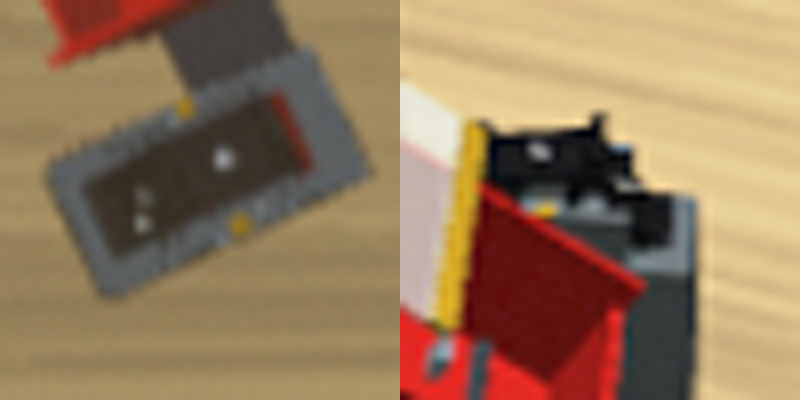

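The red facet only shows at the right edge, at (295,130), and the one pip is at (224,158), so the wheel is still at about 1.15. The tip passed over the rib: the fingertip is thinner than I assumed, about 8 mm half thickness. I'll repeat the stroke lower.

Run:
```python
from h import *
print(step(wp(48,150),Rx()))
```

```text
(array([ 144.2, -269.5,  -30.9]), array([ 0.003,  0.   , -0.004]))
```

Request:
carry_out:
  plan:
    - {"tx": 0, "ty": -45, "tz": 0, "rx": 0, "ry": 0, "rz": 0}
    - {"tx": 0, "ty": -45, "tz": 0, "rx": 0, "ry": 0, "rz": 0}
    - {"tx": 10, "ty": -45, "tz": 0, "rx": 0, "ry": 0, "rz": 0}
    - {"tx": 30, "ty": -40, "tz": 0, "rx": 0, "ry": 0, "rz": -0.004}
    - {"tx": 36, "ty": -30, "tz": 0, "rx": 0, "ry": 0, "rz": 0}
    - {"tx": 36, "ty": -30, "tz": 0, "rx": 0, "ry": 0, "rz": 0}
    - {"tx": 20, "ty": -20, "tz": 0, "rx": 0, "ry": 0, "rz": 0}
    - {"tx": 12, "ty": -14.5, "tz": -10, "rx": 0, "ry": 0, "rz": 0}
    - {"tx": 0, "ty": 0, "tz": -20, "rx": 0, "ry": 0, "rz": 0}
    - {"tx": 0, "ty": 0, "tz": 0, "rx": 0, "ry": 0, "rz": 0}

```text
time: 21.05
tool_pos: [477.0, -209.0, 148.0]
tcp_rot: [3.14, -0.005, -2.733]
contact_force: [-0.6, 0.2, 0.2]
grip_width: 0.5
finger_force: 0.0
```

Run:
```python
from h import *
print(step(wp(48,112),Rx()))
```

```text
(array([  2.5,   2.6, -36. ]), array([ 0.   , -0.005,  0.008]))
```

Request:
carry_out:
  plan:
    - {"tx": 1.3, "ty": 1.3, "tz": -12, "rx": 0, "ry": 0, "rz": 0.008}
    - {"tx": 1.2, "ty": 1.3, "tz": -12, "rx": 0, "ry": 0, "rz": 0}
    - {"tx": 0, "ty": 0, "tz": -8, "rx": 0, "ry": 0, "rz": 0}
    - {"tx": 0, "ty": 0, "tz": -4, "rx": 0, "ry": 0, "rz": 0}
    - {"tx": 0, "ty": 0, "tz": 0, "rx": 0, "ry": 0, "rz": 0}

```text
time: 21.55
tool_pos: [481.4, -204.3, 114.2]
tcp_rot: [-3.14, -0.002, -2.721]
contact_force: [0.7, -0.7, -0.7]
grip_width: 0.7
finger_force: 0.0
```

Request:
carry_out:
  plan:
    - {"tx": -2.03, "ty": 4.57, "tz": -0.5, "rx": 0, "ry": 0, "rz": 0}
    - {"tx": -2.03, "ty": 4.57, "tz": 1, "rx": 0, "ry": 0, "rz": 0}
    - {"tx": -2.03, "ty": 4.57, "tz": 3, "rx": 0, "ry": 0, "rz": 0}
    - {"tx": -2.03, "ty": 4.57, "tz": 2.5, "rx": 0, "ry": 0, "rz": 0}
    - {"tx": -2.03, "ty": 4.57, "tz": 1.5, "rx": 0, "ry": 0, "rz": 0}
    - {"tx": -2.03, "ty": 4.57, "tz": 1, "rx": 0, "ry": 0, "rz": 0}
    - {"tx": -2.03, "ty": 4.57, "tz": 0.5, "rx": 0, "ry": 0, "rz": 0}
    - {"tx": -2.03, "ty": 4.57, "tz": 0, "rx": 0, "ry": 0, "rz": 0}
    - {"tx": -2.03, "ty": 4.57, "tz": -0.7, "rx": 0, "ry": 0, "rz": 0}
    - {"tx": -2.03, "ty": 4.57, "tz": -1.3, "rx": 0, "ry": 0, "rz": 0}
    - {"tx": -2.03, "ty": 4.57, "tz": -2, "rx": 0, "ry": 0, "rz": 0}
    - {"tx": 0, "ty": 0, "tz": 0, "rx": 0, "ry": 0, "rz": 0}

```text
time: 22.75
tool_pos: [458.7, -153.6, 119.2]
tcp_rot: [-3.14, -0.002, -2.721]
contact_force: [-0.3, 0.7, 0.3]
grip_width: 0.5
finger_force: 0.0
```

Run:
```python
from h import *
o=bot.get_obs();print(step(wp(-8,115),Rx()),o["contact_force"],o["moment"])
```

```text
(array([-1.9, -1.6, -4.2]), array([ 0.002, -0.001, -0.004])) [-0.25833233  0.72848457  0.33464452] [-0.00166223  0.02280221 -0.05073864]
```

```bash
cat >> h.py <<'E'
def wheel():
    "red facet pixels on the wheel in both views: count, centroid as disp x at z 113"
    for n in("top","scene"):
        im=bot.capture(n)
        box=proj(n,W([[sx*40,-145+sy*19,113] for sx,sy in((-1,-1),(1,-1),(1,1),(-1,1))],D)).astype(np.float32)
        poly=np.zeros(im.shape[:2],np.uint8);cv2.fillConvexPoly(poly,box.round().astype(int),255)
        if n=="scene": # strip hidden by dispenser is also red: use far half only
            poly[:]=0;cv2.fillConvexPoly(poly,proj(n,W([[sx*40,-145+y,113] for sx,y in((-1,-19),(1,-19),(1,0),(-1,0))],D)).round().astype(int),255)
        hsv=cv2.cvtColor(im,cv2.COLOR_RGB2HSV);m=(cv2.inRange(hsv,(0,100,50),(10,255,255))|cv2.inRange(hsv,(170,100,50),(180,255,255)))&poly
        ys,xs=np.nonzero(m);print(n,len(xs),"of",(poly>0).sum(),end=" ")
        if len(xs)>3:
            P=np.array([ray(n,(x,y),113) for x,y in zip(xs,ys)]);d=(P[:,0]-D[0])*np.cos(D[2])+(P[:,1]-D[1])*np.sin(D[2])
            print("xd mean/p5/p95",d.mean().round(1),np.percentile(d,[3,97]).round(1),end="")
        print()
E
python3 - <<'E'
from h import *
wheel()
E
```

```text
top 0 of 325 
scene 0 of 98
```

Request:
carry_out:
  plan:
    - {"tx": 1.2, "ty": -2.7, "tz": 4, "rx": 0, "ry": 0, "rz": 0}
    - {"tx": 0, "ty": 0, "tz": 25, "rx": 0, "ry": 0, "rz": 0}
    - {"tx": -20, "ty": 5, "tz": 20, "rx": 0, "ry": 0, "rz": 0}
    - {"tx": -40, "ty": 20, "tz": 0, "rx": 0, "ry": 0, "rz": 0}
    - {"tx": -40, "ty": 30, "tz": 0, "rx": 0, "ry": 0, "rz": 0}
    - {"tx": -25, "ty": 40, "tz": 0, "rx": 0, "ry": 0, "rz": 0}
    - {"tx": 0, "ty": 45, "tz": 0, "rx": 0, "ry": 0, "rz": 0}
    - {"tx": 0, "ty": 45, "tz": 0, "rx": 0, "ry": 0, "rz": 0}
    - {"tx": 0, "ty": 40, "tz": 0, "rx": 0, "ry": 0, "rz": 0}
    - {"tx": 0, "ty": 0, "tz": 0, "rx": 0, "ry": 0, "rz": 0}

```text
time: 23.85
tool_pos: [335.4, 71.5, 169.2]
tcp_rot: [-3.139, 0.0, -2.715]
contact_force: [0.6, -0.7, 0.6]
grip_width: 0.4
finger_force: 0.0
```

```bash
cat >> h.py <<'E'
def pips():
    im=bot.capture("top");hsv=cv2.cvtColor(im,cv2.COLOR_RGB2HSV)
    poly=np.zeros(im.shape[:2],np.uint8);cv2.fillConvexPoly(poly,proj("top",W([[sx*45,-145+sy*17,110] for sx,sy in((-1,-1),(1,-1),(1,1),(-1,1))],D)).round().astype(int),255)
    m=cv2.inRange(hsv,(0,0,110),(180,90,255))&poly
    n,l,st,c=cv2.connectedComponentsWithStats(m)
    for i in range(1,n):
        p=ray("top",c[i],112);print("pip",st[i,4],"xd",((p[0]-D[0])*np.cos(D[2])+(p[1]-D[1])*np.sin(D[2])).round(1),"yd",(-(p[0]-D[0])*np.sin(D[2])+(p[1]-D[1])*np.cos(D[2])).round(1))
E
python3 - <<'E'
from h import *
wheel();pips()
E
```

```text
top 28 of 325 xd mean/p5/p95 34.3 [30.2 38.3]
scene 0 of 98 
pip 2 xd 3.2 yd -143.4
pip 2 xd -33.4 yd -144.5
pip 1 xd -38.2 yd -154.8
```

The wheel hasn't moved: the pip is at +3 mm and red at +34 mm. The tip passed just over the rib, so I'll go back lower, in finer steps.

Request:
carry_out:
  plan:
    - {"tx": 0, "ty": -45, "tz": 0, "rx": 0, "ry": 0, "rz": 0}
    - {"tx": 0, "ty": -45, "tz": 0, "rx": 0, "ry": 0, "rz": 0}
    - {"tx": 10, "ty": -45, "tz": 0, "rx": 0, "ry": 0, "rz": -0.004}
    - {"tx": 30, "ty": -40, "tz": 0, "rx": 0, "ry": 0, "rz": 0}
    - {"tx": 36, "ty": -30, "tz": 0, "rx": 0, "ry": 0, "rz": 0}
    - {"tx": 36, "ty": -30, "tz": 0, "rx": 0, "ry": 0, "rz": 0}
    - {"tx": 20, "ty": -24, "tz": 0, "rx": 0, "ry": 0, "rz": 0}
    - {"tx": 12, "ty": -15, "tz": 0, "rx": 0, "ry": 0, "rz": 0}
    - {"tx": 0, "ty": 0, "tz": -20, "rx": 0, "ry": 0, "rz": 0}
    - {"tx": 0, "ty": 0, "tz": 0, "rx": 0, "ry": 0, "rz": 0}
    - {"tx": 0, "ty": 0, "tz": 0, "rx": 0, "ry": 0, "rz": 0}

```text
time: 25.1
tool_pos: [478.5, -207.2, 148.5]
tcp_rot: [-3.14, -0.002, -2.727]
contact_force: [0.0, 0.4, 0.3]
grip_width: 0.4
finger_force: 0.0
```

Run:
```python
from h import *
print(step(wp(48,111),Rx()))
```

```text
(array([  1. ,   0.8, -37.5]), array([ 0.002, -0.002,  0.003]))
```

Request:
carry_out:
  plan:
    - {"tx": 1, "ty": 0.8, "tz": -12, "rx": 0, "ry": 0, "rz": 0.003}
    - {"tx": 0, "ty": 0, "tz": -12, "rx": 0, "ry": 0, "rz": 0}
    - {"tx": 0, "ty": 0, "tz": -8, "rx": 0, "ry": 0, "rz": 0}
    - {"tx": 0, "ty": 0, "tz": -5.5, "rx": 0, "ry": 0, "rz": 0}
    - {"tx": 0, "ty": 0, "tz": 0, "rx": 0, "ry": 0, "rz": 0}
    - {"tx": 0, "ty": 0, "tz": 0, "rx": 0, "ry": 0, "rz": 0}

```text
time: 25.7
tool_pos: [480.6, -205.2, 111.2]
tcp_rot: [-3.139, -0.001, -2.722]
contact_force: [-0.2, 0.2, -0.1]
grip_width: 0.4
finger_force: 0.0
```

Request:
carry_out:
  plan:
    - {"tx": -1.22, "ty": 2.74, "tz": 0, "rx": 0, "ry": 0, "rz": 0}
    - {"tx": -1.22, "ty": 2.74, "tz": 0, "rx": 0, "ry": 0, "rz": 0}
    - {"tx": -1.22, "ty": 2.74, "tz": 0, "rx": 0, "ry": 0, "rz": 0}
    - {"tx": -1.22, "ty": 2.74, "tz": 0, "rx": 0, "ry": 0, "rz": 0}
    - {"tx": 0, "ty": 0, "tz": 0, "rx": 0, "ry": 0, "rz": 0}

```text
time: 26.2
tool_pos: [476.7, -196.0, 112.9]
tcp_rot: [-3.133, 0.0, -2.722]
contact_force: [-1.0, -5.3, 7.7]
grip_width: 0.5
finger_force: 4.4
```

Run:
```python
from h import *
print(step(wp(36,111),Rx()))
```

```text
(array([-2.1,  0.6, -1.9]), array([ 0.007,  0.003, -0.003]))
```

There is contact, but the reaction is upward: the tapered fingertip wedges over the rib. I'll push with the flat inner pad face of the +x finger instead, with the gripper open.

Request:
carry_out:
  plan:
    - {"tx": 0.8, "ty": -1.8, "tz": 0, "rx": 0, "ry": 0, "rz": 0}
    - {"tx": 0, "ty": 0, "tz": 20, "rx": 0, "ry": 0, "rz": 0}
    - {"tx": 0, "ty": 0, "tz": 20, "rx": 0, "ry": 0, "rz": 0}
    - {"tx": -5.5, "ty": 12.5, "tz": 0, "rx": 0, "ry": 0, "rz": 0}
    - {"tx": -5.5, "ty": 12.5, "tz": 0, "rx": 0, "ry": 0, "rz": 0}
    - {"tx": -5.5, "ty": 12.5, "tz": 0, "rx": 0, "ry": 0, "rz": 0}
    - {"tx": 0, "ty": 0, "tz": 0, "rx": 0, "ry": 0, "rz": 0}
    - {"tx": 0, "ty": 0, "tz": 0, "rx": 0, "ry": 0, "rz": 0}
    - {"tx": 0, "ty": 0, "tz": 0, "rx": 0, "ry": 0, "rz": 0}
    - {"tx": 0, "ty": 0, "tz": 0, "rx": 0, "ry": 0, "rz": 0}
  gripper: 0

```text
time: 27.2
tool_pos: [460.1, -158.9, 151.0]
tcp_rot: [-3.139, -0.002, -2.722]
contact_force: [0.5, 0.1, 0.0]
grip_width: 76.1
finger_force: 0.0
```

Run:
```python
from h import *
print(step(wp(-4,112),Rx()),bot.get_obs()["grip_width"])
```

```text
(array([ -1.7,   0. , -39. ]), array([ 0.003, -0.   , -0.002])) 76.06709294712283
```

Request:
carry_out:
  plan:
    - {"tx": -1.7, "ty": 0, "tz": 0, "rx": 0, "ry": 0, "rz": 0}
    - {"tx": 0, "ty": 0, "tz": 0, "rx": 0, "ry": 0, "rz": 0}
    - {"tx": 0, "ty": 0, "tz": 0, "rx": 0, "ry": 0, "rz": 0}
    - {"tx": 0, "ty": 0, "tz": -12, "rx": 0, "ry": 0, "rz": 0}
    - {"tx": 0, "ty": 0, "tz": -12, "rx": 0, "ry": 0, "rz": 0}
    - {"tx": 0, "ty": 0, "tz": -10, "rx": 0, "ry": 0, "rz": 0}
    - {"tx": 0, "ty": 0, "tz": -5, "rx": 0, "ry": 0, "rz": 0}
    - {"tx": 0, "ty": 0, "tz": 0, "rx": 0, "ry": 0, "rz": 0}
    - {"tx": 0, "ty": 0, "tz": 0, "rx": 0, "ry": 0, "rz": 0}

```text
time: 28.1
tool_pos: [458.4, -158.7, 112.4]
tcp_rot: [-3.139, -0.001, -2.722]
contact_force: [0.8, -0.0, -0.4]
grip_width: 92.4
finger_force: 0.0
```

Request:
carry_out:
  plan:
    - {"tx": -1.22, "ty": 2.74, "tz": 0, "rx": 0, "ry": 0, "rz": 0}
    - {"tx": -1.22, "ty": 2.74, "tz": 0, "rx": 0, "ry": 0, "rz": 0}
    - {"tx": -1.22, "ty": 2.74, "tz": 0, "rx": 0, "ry": 0, "rz": 0}
    - {"tx": -1.22, "ty": 2.74, "tz": 1, "rx": 0, "ry": 0, "rz": 0}
    - {"tx": -1.22, "ty": 2.74, "tz": 1.5, "rx": 0, "ry": 0, "rz": 0}
    - {"tx": -1.22, "ty": 2.74, "tz": 1.5, "rx": 0, "ry": 0, "rz": 0}
    - {"tx": -1.22, "ty": 2.74, "tz": 1.5, "rx": 0, "ry": 0, "rz": 0}
    - {"tx": -1.22, "ty": 2.74, "tz": 1, "rx": 0, "ry": 0, "rz": 0}
    - {"tx": -1.22, "ty": 2.74, "tz": 1, "rx": 0, "ry": 0, "rz": 0}
    - {"tx": -1.22, "ty": 2.74, "tz": 1, "rx": 0, "ry": 0, "rz": 0}
    - {"tx": 0, "ty": 0, "tz": 0, "rx": 0, "ry": 0, "rz": 0}

```text
time: 29.2
tool_pos: [445.9, -130.8, 120.8]
tcp_rot: [-3.139, -0.001, -2.722]
contact_force: [-0.2, 0.4, -0.1]
grip_width: 91.9
finger_force: 0.0
```

Run:
```python
from h import *
print(step(wp(12-45.9,121),Rx()),bot.get_obs()["grip_width"]);wheel();pips()
```

```text
(array([ 0.4, -0.7,  0.2]), array([ 0.003, -0.   , -0.003])) 91.92214187783985
top 0 of 325 
scene 5 of 98 xd mean/p5/p95 13.6 [ 8.5 17.9]
pip 285 xd -4.5 yd -144.9
pip 1 xd 45.5 yd -161.1
```

Red is appearing on the wheel's top, so the push works. Continuing to the final angle.

Request:
carry_out:
  plan:
    - {"tx": -1.22, "ty": 2.74, "tz": 0.5, "rx": 0, "ry": 0, "rz": 0}
    - {"tx": -1.22, "ty": 2.74, "tz": 0.3, "rx": 0, "ry": 0, "rz": 0}
    - {"tx": -1.22, "ty": 2.74, "tz": 0.2, "rx": 0, "ry": 0, "rz": 0}
    - {"tx": -1.22, "ty": 2.74, "tz": -0.2, "rx": 0, "ry": 0, "rz": 0}
    - {"tx": -1.22, "ty": 2.74, "tz": -0.4, "rx": 0, "ry": 0, "rz": 0}
    - {"tx": -1.22, "ty": 2.74, "tz": -0.5, "rx": 0, "ry": 0, "rz": 0}
    - {"tx": -1.22, "ty": 2.74, "tz": -0.9, "rx": 0, "ry": 0, "rz": 0}
    - {"tx": -1.22, "ty": 2.74, "tz": -1, "rx": 0, "ry": 0, "rz": 0}
    - {"tx": -1.22, "ty": 2.74, "tz": -1, "rx": 0, "ry": 0, "rz": 0}
    - {"tx": -1.22, "ty": 2.74, "tz": -1.2, "rx": 0, "ry": 0, "rz": 0}
    - {"tx": -0.8, "ty": 1.8, "tz": -1, "rx": 0, "ry": 0, "rz": 0}
    - {"tx": 0, "ty": 0, "tz": 0, "rx": 0, "ry": 0, "rz": 0}

```text
time: 30.55
tool_pos: [432.8, -101.6, 115.2]
tcp_rot: [-3.14, -0.002, -2.722]
contact_force: [0.6, 0.1, 0.1]
grip_width: 92.1
finger_force: 0.1
```

Request:
carry_out:
  plan:
    - {"tx": 0.8, "ty": -1.8, "tz": 2, "rx": 0, "ry": 0, "rz": 0}
    - {"tx": 0, "ty": 0, "tz": 15, "rx": 0, "ry": 0, "rz": 0}
    - {"tx": 0, "ty": 0, "tz": 25, "rx": 0, "ry": 0, "rz": 0}
    - {"tx": -30, "ty": 20, "tz": 10, "rx": 0, "ry": 0, "rz": 0}
    - {"tx": -40, "ty": 25, "tz": 0, "rx": 0, "ry": 0, "rz": 0}
    - {"tx": -25, "ty": 40, "tz": 0, "rx": 0, "ry": 0, "rz": 0}
    - {"tx": 0, "ty": 45, "tz": 0, "rx": 0, "ry": 0, "rz": 0}
    - {"tx": 0, "ty": 45, "tz": 0, "rx": 0, "ry": 0, "rz": 0}
    - {"tx": 0, "ty": 0, "tz": 0, "rx": 0, "ry": 0, "rz": 0}

```text
time: 31.45
tool_pos: [337.8, 75.5, 167.7]
tcp_rot: [-3.14, -0.001, -2.715]
contact_force: [0.6, -1.0, 0.1]
grip_width: 91.9
finger_force: 0.0
```

Run:
```python
from h import *
wheel();pips()
t=bot.capture("top");cv2.imwrite("pics/t8.png",t[:,:,::-1])
# brightness/red profile along disp x at the facet plane
for x in range(-44,48,4):
    v=[]
    for dy in(-10,-5,0,5,10):
        u,w=proj("top",W([x,-145+dy,113],D))[0];v.append(cv2.getRectSubPix(t,(1,1),(float(u),float(w)))[0,0])
    print(x,np.mean(v,0).round().astype(int).tolist(),end="; ")
```

```text
top 146 of 325 xd mean/p5/p95 0.5 [-19.2  20. ]
scene 36 of 98 xd mean/p5/p95 -3.2 [-21.7  15.3]
-44 [59, 50, 40]; -40 [57, 47, 36]; -36 [64, 55, 44]; -32 [60, 51, 39]; -28 [57, 47, 36]; -24 [57, 48, 37]; -20 [95, 48, 35]; -16 [168, 52, 38]; -12 [183, 54, 39]; -8 [183, 54, 39]; -4 [182, 53, 39]; 0 [182, 54, 39]; 4 [182, 53, 39]; 8 [183, 54, 39]; 12 [183, 53, 38]; 16 [169, 52, 38]; 20 [94, 47, 35]; 24 [56, 46, 36]; 28 [62, 54, 45]; 32 [80, 75, 68]; 36 [72, 65, 57]; 40 [60, 52, 43]; 44 [61, 52, 45];
```

Run:
```python
from h import *
print(bot.close_job())
```

```text
the job is handed in; nothing more can be done
None
```

The job is handed in: the sanding block was laid flat in the blue tray, dark face presumably down (that face was never in view), and the stock wheel then rolled to the red zero facet, which measures centred between the yellow marks to about 1 mm; the arm never went near the other bench items, though I did not re-check them at the end.

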